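# Shift the wet grinder into third

### The job

Push the wet grinder's yellow lever out of the second slot, across the H-shaped gate and forward all the way home into the third slot (far right as the robot sees it, green mark with three dots), without letting it run into the first or fourth slot on the way. Nudge it gently with the outside of the fingers, never gripping it, and leave the tumbler, jar, tawa and drawer organiser where they stand.

Things in the scene. Friction and masses are not known exactly. Their poses are not given: they have to be found in the camera images.
- grinder: tabletop wet grinder, fixed: red plinth 200 x 420 mm (x, y), 60 mm high, turned up to 15 degrees either way. Origin: centre of its underside. Its x points forward (away from the robot), y to the left, z up. A steel drum, radius 88 mm, stands on its left half (axis at x 0, y +120 mm; lid knob's top 222 mm above the counter); the gate plate, 150 mm square, is on its right half.
- gate_centre (a point): middle of the H gate, on the plate's top face, 74 mm above the counter; axes as the grinder's. The H's legs run forward-back, 32 mm left and right of here, 22 mm wide; the crossbar at the middle is 24 mm wide, its corners rounded to 8 mm. Slots: first forward left, second back left, third forward right (green mark), fourth back right; one to four dots mark them.
- slot_three (a point): where the lever's centre line stands when it is fully home in the third slot, against its rubber stop: 35 mm forward and 32 mm right of the gate centre, on the plate's upper face
- lever_top (a point): centre of the top of the lever's yellow grip, 150 mm above the counter. The grip is an upright cylinder 36 mm across, 45 mm tall (105 to 150 mm above the counter), on a 14 mm steel stem. The lever stays upright and slides in the gate against about 2 N of friction (a push of 3 to 6 N moves it); it stays where it is left and cannot be lifted.
- across (a joint): the lever's sideways place in the gate, m: 0 at the gate centre, + to the right; about -0.032 in the left leg, +0.032 in the right leg (stops at -0.036 and +0.036)
- fore (a joint): the lever's forward place in the gate, m: 0 in the middle of the crossbar, + forward (grinder's x); +0.035 home against the third slot's rubber stop (yields 2.5 N/mm, 6 mm at most), -0.036 at the back. It starts in the second slot at -0.035 to -0.022. It crosses between the legs only with fore within about 0.005 of 0; the rounded corners guide it in from about 0.009.
- tumbler: black plastic tumbler, 70 mm across, 90 mm high, on the counter to the right of the grinder; origin centre of its underside
- jar: amber jar, 68 mm across, 100 mm high, beyond the grinder; origin centre of its underside
- tawa: black cast iron tawa, 260 mm across, 18 mm high, with a handle reaching 270 mm from its centre along its -x; origin centre of its underside
- organiser_drawer0_handle (a point): middle of the handle of the sliding tray of the white and blue plastic drawer organiser (250 x 220 x 110 mm) at the far left

How it is judged:
By the outcome, as a careful person would: the job done as asked, in the order asked, and still so for the second after the job is handed in, with the robot touching nothing.
It also fails if it takes over 50 s, if anything falls off the work surface, if the arm or the gripper's body presses on something with over 40 N, if the wrist force passes 120 N, or if a joint passes its speed limit or range.

### The arm

A 6-joint arm with a two-finger parallel gripper is mounted at the origin on the work surface. World frame = base frame: x ahead of the robot, y to its left, z up, the work surface at z = 0. Lengths are in mm, angles in rad, forces in N, time in s.
With the tool pointing down it reaches from about 350 to 775 mm from the base axis. Payload 7.3 kg.
Tool frame: the origin (TCP) lies midway between the tips of the shut fingers; the grasp point (between the pads) lies 19 mm behind it; x points along the fingers, y is the direction in which the jaws open and shut, and the axes are right-handed (so a half turn about x gives the same grasp; the last joint's range is limited). The gripper opens to 92 mm and grips with 3 to 60 N. Pads are 19 mm wide; open, the fingers measure 130 mm over their backs; the gripper's body (75 mm by 190 mm) begins 47 mm behind the grasp point.
Start: joints at [1.07, 0.342, 1.524, -0, 1.275, -0.146], TCP at [182.373, 492.326, 226.741] pointing down, gripper open.
Joint ranges: [-2.53, 2.53], [-0.77, 2.02], [0.04, 2.7], [-1, 4.14], [0.28, 2.66], [-3.11, 3.11]. Speed limits (rad/s): [2.57, 2.57, 3.14, 3.14, 3.14, 3.14].

### API

Orientations are given as [roll, pitch, yaw] about the fixed x, y, z axes, in that order (R = Rz(yaw) Ry(pitch) Rx(roll)).
In Python, from plant import bot gives the robot as it stands. The module is installed in compiled form; this text tells all that it offers.
- The arm moves only by the shell command python3 -m handwheel 'ROWS' [OPENING]. ROWS is JSON, a list that holds one entry, the list of rows, each a list of 4 numbers: the shift along the tool's x, y, z in cm, then the turn about the tool's x in rad. A call has 1 to 8 rows; each row shifts and turns the commanded pose from where the row before left it, along the tool's axes as they then stand; what a row does not reach is not made up. A row lasts 1/12 s, in which the tool goes at most 41.7 mm and 7.16 degrees, less where a joint would pass 70% of its speed; a pose out of reach is approached as far as the arm can. A call is refused whole if a number of a shift passes 4.17 or a number of a turn 0.125, either way. A call with a gripper value outside its range is refused whole. OPENING is the opening, from 0 (shut) to 1 (fully open), set as the call begins (- or left out, the last holds). The fingers move at their own pace and stop on an object; the grip force is fixed at half the most. Time passes only in rows, so rows that do not move let the fingers close. It gives the time, the measured TCP pose, the force and the opening at its end, in the units of the state.
- bot.get_obs(): the state, without advancing time (a new reading comes with each control period).
- bot.capture(name): name is "side" or "top" or "wrist"; returns (picture, depth): 420x560x3 uint8, red, green, blue; 420x560 float32, mm along the optical axis (not along the pixel's ray), 0 where there is no reading.
- bot.camera_model(name): a dict with "fx", "fy", "cx", "cy" (pixels), "position" and "rotation" of the camera in the world. Camera axes: x right, y down, z forward; pixel columns grow to the right and rows downward; lengths in mm; the calibration is good to about 2 mm. A picture is of the moment at which its call begins: read the wrist's pose just before it. camera_model takes no time and is no camera call; for the wrist camera it gives the pose at the moment of the call.
- bot.close_job(): hands the job in, once; it reports no verdict.
Trained networks look in the newest picture that a camera, given by its name, has taken for a name from the list of things; names that differ only in an ending like _2 or _b are one class to them, and where a whole thing is asked for, a point or a joint stands for the part that bears it (a point fixed in the world has none). Each returns a list of dicts, best first, with "conf" (0 to 1); they miss things now and then, are a little off and sometimes report something else, mostly with a low value. They report only what shows in the picture. A call takes as long as a camera call.
- bot.find_in(camera, label): "bbox" ([left, top, width, height] in pixels, round what is visible of it).
- bot.spot_point(camera, label): "point" ([column, row] in pixels: a listed point, or the origin of a listed thing).
The state is a dict: "time": time; "joint_positions": joint angles; "dq": joint speeds; "tau": joint torques, N m; "tool_pos": TCP position; "tcp_rot": TCP orientation; "contact_force": force on the tool from outside, world axes, zero at the start; "moment": the same for the moment, N m; "grip_width": finger opening in mm.
Only numpy, scipy, OpenCV 4.12 (cv2) and the standard library are available. Lean on these libraries where they do the work, as an engineer would, in place of code of your own. Each camera call takes 0.05 s, during which the arm holds its last target.

## Working session

There is one attempt and no reset: what is moved stays moved. The work goes in short steps, Python scripts to look and compute and a shell command to move; the robot and the scene stay as the last step left them, time stands still between calls to the robot, and variables do not carry over. Pictures are saved under pics/ and viewed, and the job is handed in when it is done.

```bash
mkdir -p pics
cat > h.py <<'E'
import numpy as np, cv2
from plant import bot
def snap(cam,name):
    p,d=bot.capture(cam); m=bot.camera_model(cam)
    cv2.imwrite(f'pics/{name}.png',p[:,:,::-1]); np.savez(f'pics/{name}.npz',p=p,d=d,**{k:np.array(v) for k,v in m.items()})
    return p,d,m
def ray(m,u,v):
    R=np.array(m['rotation']); return np.array(m['position']), R@np.array([(u-m['cx'])/m['fx'],(v-m['cy'])/m['fy'],1])
def atz(m,u,v,z):
    o,r=ray(m,u,v); return o+r*(z-o[2])/r[2]
def atd(m,u,v,d):
    o,r=ray(m,u,v); return o+r*d
E
python3 - <<'E'
from h import *
np.set_printoptions(precision=1,suppress=True)
o=bot.get_obs(); print(o['time'],o['tool_pos'],o['tcp_rot'],o['grip_width'])
for c in ['top','side']:
    p,d,m=snap(c,c+'0')
    print(c,m['position'],m['rotation'])
    for l,z in [('gate_centre',74),('slot_three',74),('lever_top',150),('tumbler',0),('jar',0),('grinder',0)]:
        for r in bot.spot_point(c,l)[:2]:
            u,v=r['point']; print(l,r['conf'],u,v,atz(m,u,v,z))
print(bot.get_obs()['time'])
E
```

```text
0.0 [182.2 491.9 226. ] [-1.7  1.6 -2.1] 91.70213192369496
top [ 418.5    5.2 1332.2] [-3.   0.  -1.6]Traceback (most recent call last):
  File "<stdin>", line 9, in <module>
  File "h.py", line 10, in atz
    o,r=ray(m,u,v); return o+r*(z-o[2])/r[2]
                                        ~^^^
IndexError: invalid index to scalar variable.
```

```bash
sed -i "s/R=np.array(m\['rotation'\]);/R=Rot.from_euler('xyz',m['rotation']).as_matrix();/; 1a from scipy.spatial.transform import Rotation as Rot" h.py
python3 - <<'E'
from h import *
np.set_printoptions(precision=4,suppress=True)
o=bot.get_obs(); print(o['time'],o['tool_pos'],o['tcp_rot'],Rot.from_euler('xyz',o['tcp_rot']).as_matrix())
for c in ['top','side']:
    p,d,m=snap(c,c+'0')
    print(c,m['position'],m['rotation'])
    for l,z in [('gate_centre',74),('slot_three',74),('lever_top',150),('tumbler',0),('jar',0),('grinder',0)]:
        for r in bot.spot_point(c,l)[:2]:
            u,v=r['point']; print(l,round(r['conf'],2),u,v,atz(m,u,v,z))
print(bot.get_obs()['time'])
E
```

```text
0.1 [182.1979 491.9826 226.1118] [-1.7278  1.5694 -2.0827] [[-0.0007  0.3474  0.9377]
 [-0.0012  0.9377 -0.3474]
 [-1.     -0.0014 -0.0002]]
top [ 418.5345    5.2155 1332.2371] [-2.9693  0.0135 -1.5915]
gate_centre 0.71 297.2 238.8 [523.755  -35.5121  74.    ]
slot_three 0.82 309.9 227.8 [558.8838 -78.1358  74.    ]
lever_top 0.51 290.1 245.3 [498.0062 -10.7904 150.    ]
tumbler 0.85 343.2 223.1 [ 580.9677 -199.1546    0.    ]
jar 0.78 293.4 169.5 [777.1963 -31.3447   0.    ]
grinder 0.96 269.7 238.5 [533.055   57.1326   0.    ]
side [-331.3526  856.0828 1538.5177] [-2.3928  0.0144 -2.3009]
gate_centre 0.64 313.6 235.6 [535.3661 -44.8262  74.    ]
slot_three 0.7 286.8 265.3 [501.8082 114.4819  74.    ]
slot_three 0.64 313.4 226.5 [566.8507 -74.3864  74.    ]
lever_top 0.45 313.2 235.5 [491.6189   2.6113 150.    ]
tumbler 0.87 334.6 221.0 [ 577.513  -200.7216    0.    ]
jar 0.96 271.3 211.8 [778.0561 -53.7974   0.    ]
jar 0.46 177.0 339.2 [562.0577 535.9301   0.    ]
grinder 0.84 286.7 265.8 [542.4954  78.7718   0.    ]
0.8
```

View pics/top0.png

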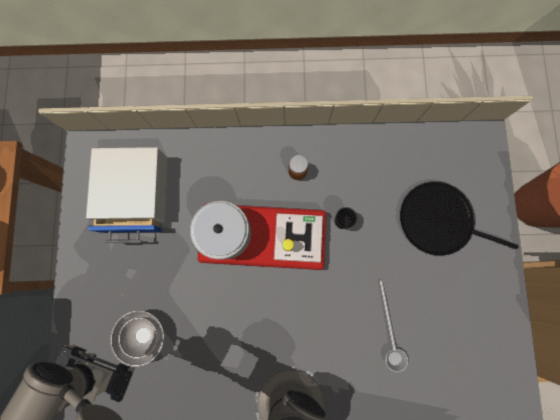

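View pics/side0.png

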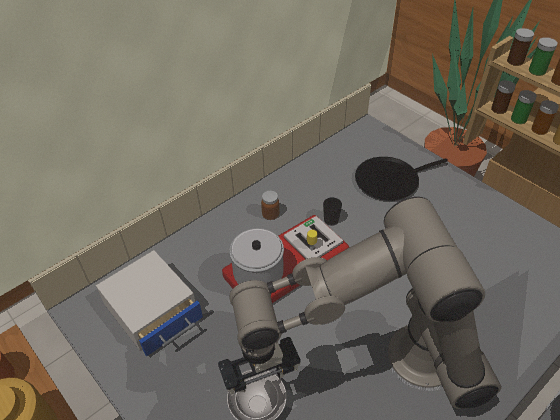

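Run:
```python
from h import *
np.set_printoptions(precision=3,suppress=True)
z=np.load('pics/top0.npz'); p=z['p']; m={k:z[k] for k in ['fx','fy','cx','cy','position','rotation']}
c=p[195:285,185:365]; cv2.imwrite('pics/topz.png',cv2.resize(c[:,:,::-1],None,fx=4.4,fy=4.4,interpolation=cv2.INTER_CUBIC))
hsv=cv2.cvtColor(p,cv2.COLOR_RGB2HSV).astype(int)
y=((abs(hsv[:,:,0]-28)<6)&(hsv[:,:,1]>150)&(hsv[:,:,2]>130)); y[:195]=0;y[285:]=0;y[:,:250]=0;y[:,365:]=0
vs,us=np.nonzero(y); print('yellow',len(us),us.mean(),vs.mean(),us.min(),us.max(),vs.min(),vs.max(), z['d'][vs,us].min())
print(atz(m,us.mean(),vs.mean(),140))
red=((hsv[:,:,0]<8)|(hsv[:,:,0]>172))&(hsv[:,:,1]>150)
P=[]
for v,u in zip(*np.nonzero(red)):
    if 185<u<335 and 195<v<285:
        q=atd(m,u,v,z['d'][v,u])
        if 55<q[2]<66: P.append(q)
P=np.array(P);print(len(P)); print(cv2.minAreaRect(P[:,:2].astype(np.float32)))
# white plate
wt=(hsv[:,:,1]<60)&(hsv[:,:,2]>140)
Q=[]
for v,u in zip(*np.nonzero(wt)):
    if 268<u<335 and 205<v<270:
        q=atd(m,u,v,z['d'][v,u])
        if 66<q[2]<82: Q.append(q)
Q=np.array(Q);print(len(Q),np.median(Q[:,2])); print(cv2.minAreaRect(Q[:,:2].astype(np.float32)))
```

```text
yellow 90 287.77777777777777 244.1888888888889 283 292 239 249 1172.7117
[502.25   -3.848 140.   ]
2302
((538.0562744140625, 80.20610046386719), (412.8266296386719, 194.4195098876953), 85.55463409423828)
1396 73.98795969621392
((529.2590942382812, -39.32887268066406), (149.51036071777344, 148.66162109375), 85.30652618408203)
```

View pics/topz.png

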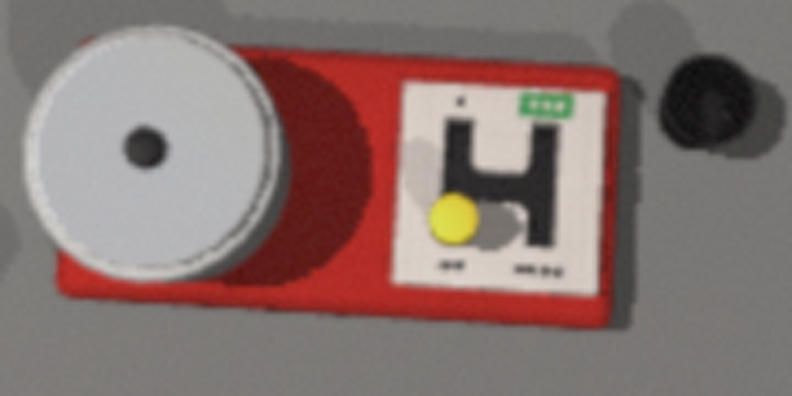

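```bash
python3 -m handwheel '[[[-1.5,0,0,0],[-1.5,0,0,0],[0,-2.05,2.33,0],[0,-2.05,2.33,0],[0,-2.05,2.33,0],[0,-2.05,2.33,0],[0,-2.05,2.33,0],[0,-2.05,2.33,0]]]' 0
python3 -m handwheel '[[[0,-2.05,2.33,0],[0,-2.05,2.33,0],[0,-2.05,2.33,0],[0,-2.05,2.33,0],[0,-2.05,2.33,0],[0,-2.05,2.33,0],[0,-2.05,2.33,0],[0,-2.05,2.33,0]]]'
python3 -m handwheel '[[[0,-2.05,2.33,0],[0,-2.05,2.33,0],[0,-2.05,2.33,0],[0,-2.05,2.33,0],[0,0,0,0.1],[0,0,0,0.1],[0,0,0,0.1],[0,0,0,0.1]]]'
python3 -m handwheel '[[[0,0,0,0.1],[0,0,0,0.1],[0,0,0,0.1],[0,0,0,0.1],[0,0,0,0.1],[0,0,0,0.1],[0,0,0,0.1],[0,0,0,0.1]]]'
```

```text
time: 1.47
tool_pos: [271.1, 327.1, 256.9]
tcp_rot: [1.087, 1.57, 0.732]
contact_force: [0.8, -0.4, -0.0]
grip_width: 42.8
time: 2.13
tool_pos: [389.0, 108.4, 256.9]
tcp_rot: [0.658, 1.57, 0.303]
contact_force: [0.6, 1.4, 0.7]
grip_width: 0.4
time: 2.8
tool_pos: [447.5, 0.3, 256.7]
tcp_rot: [2.574, 1.571, 1.814]
contact_force: [0.2, 0.1, 0.2]
grip_width: 0.6
time: 3.47
tool_pos: [447.5, 0.6, 256.8]
tcp_rot: [1.752, 1.571, 0.192]
contact_force: [-0.4, -0.1, 0.1]
grip_width: 0.1
```

Run:
```python
from h import *
np.set_printoptions(precision=4,suppress=True)
o=bot.get_obs(); R=Rot.from_euler('xyz',o['tcp_rot']).as_matrix();print(o['tool_pos'],R, np.degrees(np.arctan2(R[1,1],R[0,1])))
p,d,m=snap('wrist','w1'); print(m)
```

```text
[447.4576   0.6303 256.7921] [[ 0.0002  0.9999  0.0111]
 [ 0.      0.0111 -0.9999]
 [-1.      0.0002 -0.    ]] 0.6375201924809895
{'fx': 323.7050872124291, 'fy': 323.7050872124291, 'cx': 274.4157659862005, 'cy': 209.1791785036664, 'position': array([447.6225,  71.719 , 415.7943]), 'rotation': array([ 2.8733, -0.0002,  0.0056])}
```

View pics/w1.png

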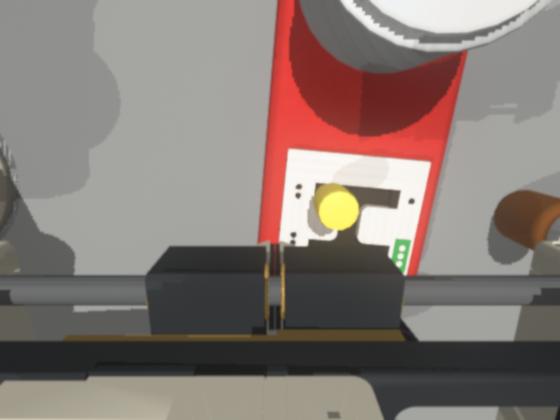

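Run:
```python
from h import *
np.set_printoptions(precision=2,suppress=True)
z=np.load('pics/w1.npz'); p=z['p'];d=z['d']; m={k:z[k] for k in ['fx','fy','cx','cy','position','rotation']}
Rm=Rot.from_euler('xyz',m['rotation']).as_matrix()
def proj(P):
    c=Rm.T@(np.array(P)-m['position']); return m['fx']*c[0]/c[2]+m['cx'], m['fy']*c[1]/c[2]+m['cy'],c[2]
print('tcp px',proj([447.46,.63,256.8]))
for u,v in [(160,290),(160,255),(175,250),(210,290),(262,250),(270,245),(276,245),(276,300),(290,250),(380,250),(395,290),(400,315)]:
    print(u,v,d[v,u],atd(m,u,v,d[v,u]))
hsv=cv2.cvtColor(p,cv2.COLOR_RGB2HSV).astype(int)
y=((abs(hsv[:,:,0]-28)<6)&(hsv[:,:,1]>120)&(hsv[:,:,2]>100)); 
vs,us=np.nonzero(y); P=np.array([atd(m,u,v,d[v,u]) for u,v in zip(us,vs)]); 
t=P[abs(P[:,2]-150)<2]; print(len(P),len(t),cv2.minEnclosingCircle(t[:,:2].astype(np.float32)),t.mean(0))
wt=(hsv[:,:,1]<50)&(hsv[:,:,2]>120)
Q=[]
for v,u in zip(*np.nonzero(wt)):
    if v<260 and d[v,u]>0:
        q=atd(m,u,v,d[v,u])
        if 68<q[2]<80: Q.append(q)
Q=np.array(Q); print(len(Q),np.median(Q[:,2]))
dk=(hsv[:,:,2]<90)
```

```text
tcp px (np.float64(273.2943389249443), np.float64(258.809318529054), np.float64(172.15073859815536))
160 290 75.257835 [421.25  33.5  348.2 ]
160 255 447.8879 [ 290.42 -109.03    0.7 ]
175 250 90.94745 [419.91  36.39 331.13]
210 290 75.97552 [432.73  33.2  347.56]
262 250 90.2105 [444.38  36.82 331.83]
270 245 166.47351 [445.73   9.81 260.16]
276 245 166.47829 [448.82   9.83 260.16]
276 300 83.757706 [448.3   26.86 341.26]
290 250 90.62456 [452.2   36.7  331.44]
380 250 89.75287 [477.11  37.18 332.26]
395 290 76.228775 [476.25  33.32 347.35]
400 315 78.11064 [478.19  26.56 347.25]
1578 1109 ((502.5723876953125, -2.165276288986206), 17.31761360168457) [502.4   -2.03 150.66]
9233 75.17512395850787
```

Run:
```python
from h import *
np.set_printoptions(precision=2,suppress=True)
z=np.load('pics/w1.npz'); p=z['p'];d=z['d']; m={k:z[k] for k in ['fx','fy','cx','cy','position','rotation']}
for v in (244,248,252,262,270): print(v,[(u,int(d[v,u])) for u in range(256,296,2)])
hsv=cv2.cvtColor(p,cv2.COLOR_RGB2HSV).astype(int)
a=np.radians(-4.6); f=np.array([np.cos(a),np.sin(a)]); l=np.array([-f[1],f[0]])
g0=np.array([529.2,-39.4])
# rectify plate plane z=74 to grinder frame 2px/mm, +-90mm
n=360; img=np.zeros((n,n,3),np.uint8)
Rm=Rot.from_euler('xyz',m['rotation']).as_matrix()
i,j=np.mgrid[0:n,0:n]; F=(180-i)/2.; L=(180-j)/2.
W=np.stack([g0[0]+F*f[0]+L*l[0],g0[1]+F*f[1]+L*l[1],np.full(F.shape,74.)],-1)
c=(W-m['position'])@Rm
img=cv2.remap(p,(m['fx']*c[...,0]/c[...,2]+m['cx']).astype(np.float32),(m['fy']*c[...,1]/c[...,2]+m['cy']).astype(np.float32),cv2.INTER_CUBIC)
t=np.load('pics/top0.npz'); mt={k:t[k] for k in ['fx','fy','cx','cy','position','rotation']}
Rt=Rot.from_euler('xyz',mt['rotation']).as_matrix(); c=(W-mt['position'])@Rt
im2=cv2.remap(t['p'],(mt['fx']*c[...,0]/c[...,2]+mt['cx']).astype(np.float32),(mt['fy']*c[...,1]/c[...,2]+mt['cy']).astype(np.float32),cv2.INTER_CUBIC)
def ov(x):
    x=x.copy()
    r=lambda F0,L0,F1,L1:cv2.rectangle(x,(int(180-2*L1),int(180-2*F1)),(int(180-2*L0),int(180-2*F0)),(0,0,255),1)
    r(-75,-75,75,75); r(-43,21,43,43); r(-43,-43,43,-21); r(-12,-32,12,32); return x
cv2.imwrite('pics/rect.png',np.hstack([ov(img)[:,:,::-1],ov(im2)[:,:,::-1]]))
```

```text
244 [(256, 445), (258, 163), (260, 164), (262, 163), (264, 164), (266, 164), (268, 162), (270, 166), (272, 168), (274, 167), (276, 168), (278, 167), (280, 163), (282, 163), (284, 164), (286, 163), (288, 163), (290, 163), (292, 361), (294, 362)]
248 [(256, 90), (258, 91), (260, 91), (262, 91), (264, 91), (266, 158), (268, 158), (270, 162), (272, 162), (274, 163), (276, 162), (278, 162), (280, 157), (282, 158), (284, 92), (286, 91), (288, 91), (290, 91), (292, 92), (294, 92)]
252 [(256, 89), (258, 88), (260, 88), (262, 89), (264, 88), (266, 153), (268, 154), (270, 157), (272, 157), (274, 156), (276, 158), (278, 157), (280, 153), (282, 153), (284, 89), (286, 88), (288, 89), (290, 89), (292, 89), (294, 88)]
262 [(256, 82), (258, 81), (260, 81), (262, 83), (264, 83), (266, 88), (268, 143), (270, 146), (272, 147), (274, 146), (276, 146), (278, 147), (280, 146), (282, 86), (284, 86), (286, 82), (288, 82), (290, 83), (292, 82), (294, 82)]
270 [(256, 77), (258, 77), (260, 78), (262, 78), (264, 78), (266, 83), (268, 84), (270, 138), (272, 138), (274, 138), (276, 138), (278, 138), (280, 138), (282, 82), (284, 83), (286, 78), (288, 78), (290, 79), (292, 77), (294, 77)]
```

View pics/rect.png

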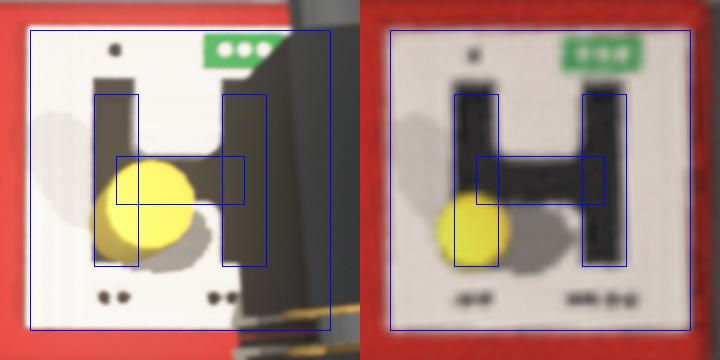

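```bash
python3 -m handwheel '[[[2.8,0,0,0.092],[2.8,0,0,0],[2.8,0,0,0],[2.8,0,0,0],[2.7,0,0,0],[0,0,0,0]]]'
python3 -m handwheel '[[[0,0.3,0,0],[0,0.3,0,0],[0,0.2,0,0],[0,0.2,0,0],[0,0,0,0]]]'
cat >> h.py <<'E'
A=np.radians(-4.6); fv=np.array([np.cos(A),np.sin(A)]); lv=np.array([-fv[1],fv[0]]); G=np.array([529.2,-39.4])
def gf(P): q=np.array(P)[:2]-G; return np.round([q@fv,-(q@lv)],1)  # fore, across(right+)
def st():
    o=bot.get_obs(); F=np.array(o['contact_force']); print('t',round(o['time'],2),'tcp fore/across',gf(o['tool_pos']),'z',round(o['tool_pos'][2],1),'force f/r/z',np.round([F[:2]@fv,-F[:2]@lv,F[2]],1))
def lever(cam,name):
    p,d,m=snap(cam,name); hsv=cv2.cvtColor(p,cv2.COLOR_RGB2HSV).astype(int)
    y=((abs(hsv[:,:,0]-28)<6)&(hsv[:,:,1]>120)&(hsv[:,:,2]>100)); 
    if cam=='top': y[:195]=0;y[285:]=0;y[:,:250]=0;y[:,365:]=0
    vs,us=np.nonzero(y); P=np.array([atd(m,u,v,d[v,u]) for u,v in zip(us,vs) if d[v,u]>0])
    if len(P)==0: print('no yellow');return
    t=P[abs(P[:,2]-150)<3]; 
    if len(t)>2: c,r=cv2.minEnclosingCircle(t[:,:2].astype(np.float32)); print(cam,'lever',len(t),gf(c),'r',round(r,1),'mean',gf(t.mean(0)))
    else: print(len(P),len(t))
E
python3 - <<'E'
from h import *
st(); lever('wrist','w2'); lever('top','t2')
E
```

```text
time: 4.02
tool_pos: [444.4, 1.1, 113.8]
tcp_rot: [-1.676, 1.562, 2.962]
contact_force: [-1.6, 0.0, 0.1]
grip_width: 0.6
time: 4.43
tool_pos: [458.7, -0.3, 118.9]
tcp_rot: [1.51, 1.568, -0.137]
contact_force: [-0.3, -0.7, -0.5]
grip_width: 0.7
t 4.43 tcp fore/across [-73.5 -33.3] z 118.9 force f/r/z [-0.2  0.7 -0.5]
wrist lever 294 [-22.7 -46.7] r 9.7 mean [-20.6 -46.8]
no yellow
```

View pics/w2.png

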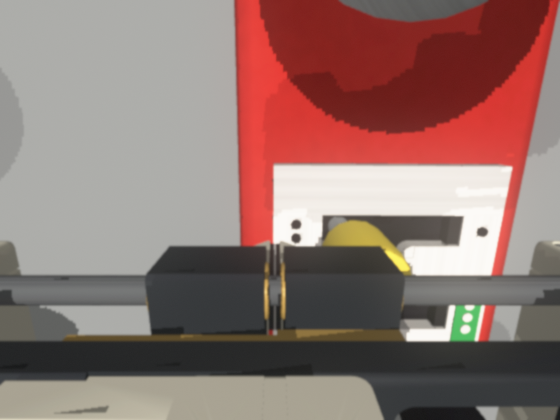

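```bash
python3 -m handwheel '[[[0,0.15,0,0],[0,0.15,0,0],[0,0.15,0,0],[0,0.15,0,0],[0,0.15,0,0],[0,0.15,0,0],[0,0.15,0,0],[0,0.15,0,0]]]'
python3 -c "
from h import *
st()"
python3 -m handwheel '[[[0,0.15,0,0],[0,0.15,0,0],[0,0.15,0,0]]]'
python3 -c "
from h import *
st()"
python3 -m handwheel '[[[0,0.15,0,0],[0,0.15,0,0],[0,0.15,0,0]]]'
python3 -c "
from h import *
st()"
```

```text
time: 5.2
tool_pos: [469.1, -1.0, 117.6]
tcp_rot: [-1.653, 1.57, 2.984]
contact_force: [-2.5, -0.2, 2.3]
grip_width: 0.3
t 5.2 tcp fore/across [-63.  -33.5] z 117.6 force f/r/z [-2.5  0.4  2.3]
time: 5.45
tool_pos: [473.9, -1.4, 117.7]
tcp_rot: [-1.827, 1.57, 2.81]
contact_force: [-1.6, -0.0, 0.9]
grip_width: 0.8
t 5.45 tcp fore/across [-58.2 -33.5] z 117.7 force f/r/z [-1.6  0.1  0.9]
time: 5.7
tool_pos: [478.5, -1.7, 117.7]
tcp_rot: [-2.292, 1.571, 2.344]
contact_force: [-2.2, -0.1, 0.3]
grip_width: 0.4
t 5.7 tcp fore/across [-53.6 -33.5] z 117.7 force f/r/z [-2.2  0.3  0.3]
```

Run:
```python
from h import *
st(); lever('wrist','w3'); snap('side','s3')
p=cv2.imread('pics/s3.png')[200:290,250:380]; cv2.imwrite('pics/s3z.png',cv2.resize(p,None,fx=5,fy=5,interpolation=cv2.INTER_CUBIC))
```

```text
t 5.7 tcp fore/across [-53.6 -33.5] z 117.7 force f/r/z [-2.2  0.3  0.3]
1205 0
```

View pics/w3.png

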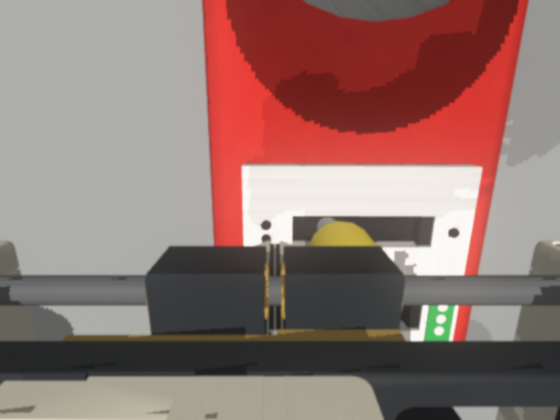

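View pics/s3z.png

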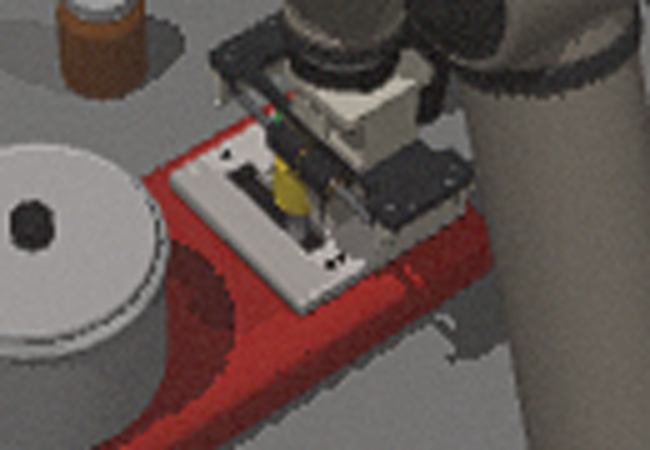

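```bash
cat >> h.py <<'E'
from scipy.optimize import least_squares
def fit(name):
    z=np.load(f'pics/{name}.npz'); p=z['p'];d=z['d']; m={k:z[k] for k in ['fx','fy','cx','cy','position','rotation']}
    hsv=cv2.cvtColor(p,cv2.COLOR_RGB2HSV).astype(int)
    y=((abs(hsv[:,:,0]-28)<8)&(hsv[:,:,1]>120)&(hsv[:,:,2]>60))
    y=cv2.erode(y.astype(np.uint8),np.ones((3,3)))
    vs,us=np.nonzero(y); P=np.array([atd(m,u,v,d[v,u]) for u,v in zip(us,vs) if d[v,u]>0])
    P=P[(P[:,2]>108)&(P[:,2]<147)]
    q=P[:,:2]-G; Q=np.c_[q@fv,-(q@lv)]
    r=least_squares(lambda c:np.hypot(*(Q-c).T)-18,[-20,-32],loss='soft_l1')
    print(name,'cyl n',len(P),'fore/across',np.round(r.x,1),'rms',round(float(np.sqrt(np.mean(r.fun**2))),2))
E
python3 -c "
from h import *
for n in ['w1','w2','w3']: fit(n)"
```

```text
w1 cyl n 248 fore/across [-49.7 -60.6] rms 3.48
w2 cyl n 1140 fore/across [-29.7 -34.5] rms 0.27
w3 cyl n 1029 fore/across [-16.9 -34.4] rms 0.24
```

```bash
python3 -m handwheel '[[[0,0.15,0,0],[0,0.15,0,0],[0,0.15,0,0],[0,0.15,0,0],[0,0.15,0,0],[0,0.15,0,0],[0,0.15,0,0],[0,0.15,0,0]]]'
python3 -m handwheel '[[[0,0.15,0,0],[0,0.1,0,0],[0,0,0,0]]]'
python3 -c "
from h import *
st();snap('wrist','w4');fit('w4')"
```

```text
time: 6.47
tool_pos: [490.5, -2.7, 117.7]
tcp_rot: [-2.652, 1.571, 1.984]
contact_force: [-2.9, 0.5, 0.6]
grip_width: 0.5
time: 6.72
tool_pos: [493.1, -2.9, 117.7]
tcp_rot: [1.826, 1.571, 0.179]
contact_force: [-1.6, -0.8, 1.2]
grip_width: 0.4
t 6.72 tcp fore/across [-38.9 -33.5] z 117.7 force f/r/z [-1.5  0.9  1.2]
w4 cyl n 1033 fore/across [ -2.5 -34.5] rms 0.24
```

View pics/w4.png

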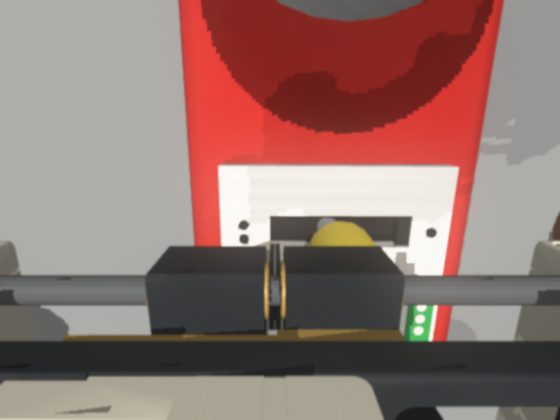

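```bash
python3 -m handwheel '[[[0,0.15,0,0],[0,0.05,0,0],[0,0,0,0],[0,-1,0,0],[0,-1,0,0],[0,0,0,0]]]'
python3 -c "
from h import *
st();snap('wrist','w5');fit('w5')"
python3 -m handwheel '[[[0,0,-1.4,0],[0,0,-1.4,0],[0,0,-1.4,0],[0,1.85,0,0],[0,1.85,0,0],[0,1.85,0,0],[0,0,0,0]]]'
python3 -c "
from h import *
st();snap('wrist','w6');lever('top','t6');fit('w6')"
```

```text
time: 7.27
tool_pos: [473.9, -1.2, 117.7]
tcp_rot: [-2.089, 1.57, 2.547]
contact_force: [-0.2, -0.5, -0.7]
grip_width: 0.4
t 7.27 tcp fore/across [-58.2 -33.6] z 117.7 force f/r/z [-0.2  0.5 -0.7]
w5 cyl n 1197 fore/across [  0.5 -34.4] rms 0.27
time: 7.9
tool_pos: [537.6, 35.9, 118.1]
tcp_rot: [1.604, 1.566, -0.043]
contact_force: [0.1, -0.9, 0.1]
grip_width: 0.4
t 7.9 tcp fore/across [  2.3 -75.7] z 118.1 force f/r/z [0.2 0.9 0.1]
no yellow
w6 cyl n 18 fore/across [  4.2 -69.5] rms 0.44
```

View pics/w6.png

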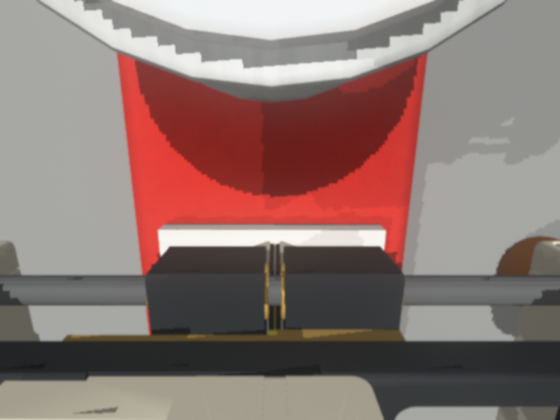

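```bash
python3 -m handwheel '[[[0,0,0.2,0],[0,0,0.2,0],[0,0,0.2,0],[0,0,0.2,0],[0,0,0.2,0],[0,0,0.2,0],[0,0,0.2,0],[0,0,0.2,0]]]'
python3 -c "
from h import *
st()"
python3 -m handwheel '[[[0,0,0.15,0],[0,0,0.15,0],[0,0,0.15,0],[0,0,0.15,0]]]'
python3 -c "
from h import *
st()"
python3 -m handwheel '[[[0,0,0.15,0],[0,0,0.15,0],[0,0,0.15,0],[0,0,0.15,0]]]'
python3 -c "
from h import *
st();snap('side','s7')
p=cv2.imread('pics/s7.png')[190:280,250:380]; cv2.imwrite('pics/s7z.png',cv2.resize(p,None,fx=5,fy=5,interpolation=cv2.INTER_CUBIC))"
```

```text
time: 8.67
tool_pos: [532.2, 20.4, 117.9]
tcp_rot: [2.941, 1.57, 1.294]
contact_force: [-0.4, 2.4, 0.4]
grip_width: 0.3
t 8.67 tcp fore/across [ -1.9 -59.8] z 117.9 force f/r/z [-0.6 -2.4  0.4]
time: 9.0
tool_pos: [531.7, 14.2, 117.7]
tcp_rot: [-3.078, 1.571, 1.559]
contact_force: [-0.5, 3.0, 0.7]
grip_width: 0.2
t 9.0 tcp fore/across [ -1.8 -53.7] z 117.7 force f/r/z [-0.7 -2.9  0.7]
time: 9.33
tool_pos: [531.2, 8.1, 117.7]
tcp_rot: [-2.694, 1.571, 1.942]
contact_force: [-0.5, 1.7, 1.2]
grip_width: 0.8
t 9.33 tcp fore/across [ -1.8 -47.6] z 117.7 force f/r/z [-0.7 -1.7  1.2]
```

View pics/s7z.png

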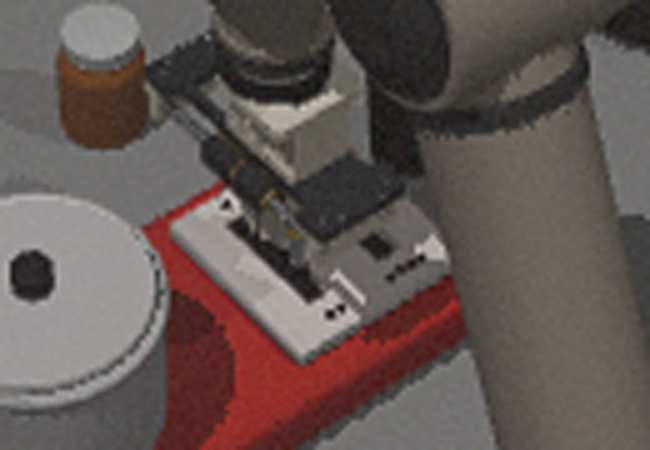

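```bash
python3 -m handwheel '[[[0,0,0.2,0],[0,0,0.2,0],[0,0,0.2,0],[0,0,0.2,0],[0,0,0.2,0],[0,0,0.2,0],[0,0,0.2,0],[0,0,0.2,0]]]'
python3 -c "
from h import *
st()"
python3 -m handwheel '[[[0,0,0.2,0],[0,0,0.2,0],[0,0,0.2,0],[0,0,0.2,0],[0,0,0.2,0],[0,0,0.2,0],[0,0,0.2,0],[0,0,0.2,0]]]'
python3 -c "
from h import *
st()"
python3 -m handwheel '[[[0,0,0.2,0],[0,0,0.2,0],[0,0,0.2,0],[0,0,0.15,0],[0,0,0.15,0],[0,0,0.15,0],[0,0,0.15,0],[0,0,0,0]]]'
python3 -c "
from h import *
st()
snap('wrist','w8');snap('side','s8')
p=cv2.imread('pics/s8.png')[190:280,250:380]; cv2.imwrite('pics/s8z.png',cv2.resize(p,None,fx=5,fy=5,interpolation=cv2.INTER_CUBIC))"
```

```text
time: 10.05
tool_pos: [530.0, -7.9, 117.7]
tcp_rot: [-3.057, 1.571, 1.58]
contact_force: [-0.4, 2.1, 1.0]
grip_width: 0.7
t 10.05 tcp fore/across [ -1.7 -31.5] z 117.7 force f/r/z [-0.6 -2.   1. ]
time: 10.72
tool_pos: [528.8, -23.8, 117.7]
tcp_rot: [-2.744, 1.571, 1.892]
contact_force: [-1.6, 2.2, 1.6]
grip_width: 0.6
t 10.72 tcp fore/across [ -1.6 -15.5] z 117.7 force f/r/z [-1.7 -2.1  1.6]
time: 11.38
tool_pos: [527.9, -35.9, 117.6]
tcp_rot: [-0.254, 1.571, -1.901]
contact_force: [-0.2, 1.9, 0.4]
grip_width: 0.4
t 11.38 tcp fore/across [-1.6 -3.4] z 117.6 force f/r/z [-0.4 -1.9  0.4]
```

View pics/s8z.png

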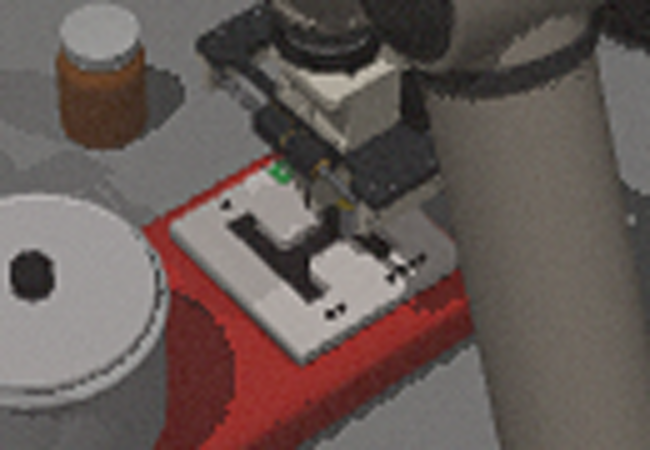

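```bash
python3 -m handwheel '[[[0,0,0.15,0],[0,0,0.15,0],[0,0,0.15,0],[0,0,0.1,0],[0,0,0,0]]]'
python3 -c "
from h import *
st()"
python3 -m handwheel '[[[0,0,0.1,0],[0,0,0.1,0],[0,0,0,0]]]'
python3 -c "
from h import *
st()"
```

```text
time: 11.9
tool_pos: [527.6, -41.3, 117.7]
tcp_rot: [1.438, 1.571, -0.209]
contact_force: [0.4, 0.7, 0.2]
grip_width: 0.5
t 11.9 tcp fore/across [-1.4  2.1] z 117.7 force f/r/z [ 0.3 -0.7  0.2]
time: 12.15
tool_pos: [527.4, -43.2, 117.7]
tcp_rot: [1.431, 1.571, -0.216]
contact_force: [-0.1, 2.0, 0.3]
grip_width: 0.5
t 12.15 tcp fore/across [-1.5  4. ] z 117.7 force f/r/z [-0.2 -2.   0.3]
```

```bash
python3 -m handwheel '[[[0,0,-0.75,0],[0,0,-0.75,0],[0,-2.1,0,0],[0,-2.1,0,0],[0,-2.1,0,0],[0,0,2,0],[0,0,2.2,0],[0,0,0,0]]]'
python3 -c "
from h import *
st();snap('wrist','w9');lever('top','t9');fit('w9')"
```

```text
time: 12.82
tool_pos: [462.7, -67.1, 118.1]
tcp_rot: [0.759, 1.569, -0.889]
contact_force: [0.3, -0.2, 0.2]
grip_width: 0.6
t 12.82 tcp fore/across [-64.  33.] z 118.1 force f/r/z [0.3 0.2 0.2]
no yellow
w9 cyl n 1365 fore/across [-11.1  -1.1] rms 2.2
```

View pics/w9.png

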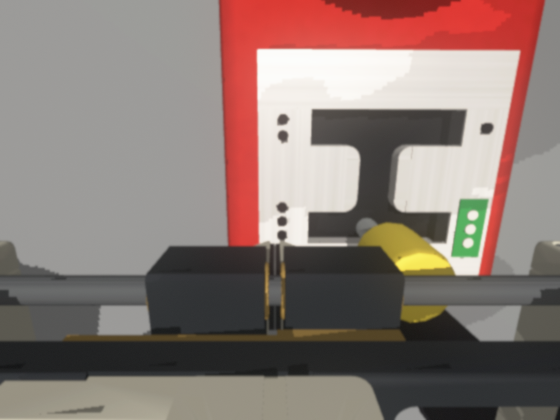

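```bash
sed -i "s/def fit(name):/def fit(name,x0=(-20,-32)):/; s/\[-20,-32\],loss/x0,loss/; s/    r=least/    Q=Q[np.hypot(*(Q-np.array(x0)).T)<26]\n    r=least/" h.py
python3 -c "
from h import *
fit('w9',(0,32));fit('w8',(0,24))"
```

```text
w9 cyl n 1365 fore/across [-0.7 31.8] rms 0.32
w8 cyl n 0 fore/across [ 0. 24.] rms nan
  return _methods._mean(a, axis=axis, dtype=dtype,
  ret = ret.dtype.type(ret / rcount)
```

```bash
python3 -m handwheel '[[[0,1.1,0,0],[0,1.1,0,0],[0,0.2,0,0],[0,0.2,0,0],[0,0.2,0,0],[0,0.2,0,0],[0,0.2,0,0],[0,0.2,0,0]]]'
python3 -c "
from h import *
st()"
python3 -m handwheel '[[[0,0.2,0,0],[0,0.2,0,0],[0,0.2,0,0],[0,0.2,0,0],[0,0.2,0,0],[0,0.2,0,0],[0,0.2,0,0],[0,0,0,0]]]'
python3 -c "
from h import *
st();snap('wrist','w10');fit('w10',(17,32))"
```

```text
time: 13.58
tool_pos: [495.8, -67.3, 117.5]
tcp_rot: [-2.019, 1.569, 2.617]
contact_force: [-1.6, 1.8, 0.6]
grip_width: 0.5
t 13.58 tcp fore/across [-31.   30.5] z 117.5 force f/r/z [-1.7 -1.7  0.6]
time: 14.25
tool_pos: [510.9, -69.0, 117.7]
tcp_rot: [1.406, 1.57, -0.24]
contact_force: [-1.6, 1.0, 0.4]
grip_width: 0.3
t 14.25 tcp fore/across [-15.9  31. ] z 117.7 force f/r/z [-1.7 -0.9  0.4]
w10 cyl n 747 fore/across [20.5 33. ] rms 0.26
```

```bash
python3 -m handwheel '[[[0,0.2,0,0],[0,0.2,0,0],[0,0.2,0,0],[0,0.2,0,0],[0,0.15,0,0],[0,0.15,0,0],[0,0.1,0,0],[0,0,0,0]]]'
python3 -c "
from h import *
st()"
python3 -m handwheel '[[[0,0.1,0,0],[0,0.1,0,0],[0,0,0,0]]]'
python3 -c "
from h import *
st()"
python3 -m handwheel '[[[0,0.1,0,0],[0,0,0,0]]]'
python3 -c "
from h import *
st();snap('wrist','w11');fit('w11',(33,32))"
```

```text
time: 14.97
tool_pos: [522.6, -69.9, 117.7]
tcp_rot: [1.513, 1.57, -0.134]
contact_force: [-1.9, 1.0, -0.1]
grip_width: 0.1
t 14.97 tcp fore/across [-4.1 30.9] z 117.7 force f/r/z [-2.  -0.8 -0.1]
time: 15.22
tool_pos: [524.5, -70.0, 117.7]
tcp_rot: [1.769, 1.571, 0.122]
contact_force: [-1.8, -0.0, 0.5]
grip_width: 0.6
t 15.22 tcp fore/across [-2.2 30.8] z 117.7 force f/r/z [-1.8  0.2  0.5]
time: 15.38
tool_pos: [525.5, -70.0, 117.7]
tcp_rot: [1.734, 1.571, 0.087]
contact_force: [-1.7, -0.7, -0.8]
grip_width: 0.3
t 15.38 tcp fore/across [-1.2 30.8] z 117.7 force f/r/z [-1.7  0.8 -0.8]
w11 cyl n 713 fore/across [35.1 32.9] rms 0.26
```

Measured 35.1, but no rise from the rubber stop yet; continue until force shows the stop.

```bash
for i in 1; do python3 -m handwheel '[[[0,0.05,0,0],[0,0.05,0,0],[0,0,0,0]]]'
python3 -c "
from h import *
st()"; done
python3 -m handwheel '[[[0,0.1,0,0],[0,0,0,0]]]'
python3 -c "
from h import *
st()"
```

```text
time: 15.68
tool_pos: [526.4, -70.1, 117.7]
tcp_rot: [1.847, 1.571, 0.2]
contact_force: [-1.5, -0.5, 0.1]
grip_width: 0.8
t 15.68 tcp fore/across [-0.3 30.9] z 117.7 force f/r/z [-1.5  0.7  0.1]
time: 15.85
tool_pos: [527.2, -70.2, 117.7]
tcp_rot: [-1.843, 1.57, 2.793]
contact_force: [-3.0, -0.2, 0.5]
grip_width: 0.6
t 15.85 tcp fore/across [ 0.5 30.8] z 117.7 force f/r/z [-3.   0.4  0.5]
```

```bash
python3 -m handwheel '[[[0,0.1,0,0],[0,0,0,0],[0,0,0,0]]]'
python3 -c "
from h import *
st();snap('wrist','w12');fit('w12',(35,32));st()"
```

```text
time: 16.1
tool_pos: [528.0, -70.2, 117.7]
tcp_rot: [-1.809, 1.57, 2.828]
contact_force: [-4.3, 0.1, 1.2]
grip_width: 0.4
t 16.1 tcp fore/across [ 1.3 30.8] z 117.7 force f/r/z [-4.3  0.2  1.2]
w12 cyl n 688 fore/across [37.4 32.9] rms 0.25
t 16.15 tcp fore/across [ 1.3 30.8] z 117.7 force f/r/z [-3.7  0.5  0.4]
```

```bash
python3 -m handwheel '[[[0,-0.3,0,0],[0,-0.8,0,0],[0,-1.5,0,0],[0,-1.5,0,0],[0,0,0,0]]]'
python3 -c "
from h import *
st();snap('wrist','w13');fit('w13',(35,32))"
python3 -m handwheel '[[[-3,0,0,0],[-3,0,0,0],[-3,0,0,0],[-3,0,0,0],[0,-3,0,0],[0,-3,0,0],[0,-3,0,0],[0,-3,0,0]]]'
python3 -m handwheel '[[[0,0,-3,0],[0,0,-3,0],[0,0,-3,0],[0,0,-3,0],[0,0,0,0]]]'
python3 -c "
from h import *
st();snap('wrist','w14');fit('w14',(35,32));lever('top','t14')
c=cv2.imread('pics/t14.png')[140:285,185:365]; cv2.imwrite('pics/t14z.png',cv2.resize(c,None,fx=4,fy=4,interpolation=cv2.INTER_CUBIC))
m=bot.camera_model('top')
for l in ['tumbler','jar','tawa','organiser_drawer0_handle']:
    for r in bot.spot_point('top',l)[:1]: print(l,r['point'],atz(m,*r['point'],0))"
```

```text
time: 16.57
tool_pos: [485.2, -66.6, 117.7]
tcp_rot: [-1.95, 1.57, 2.686]
contact_force: [0.1, -0.6, 0.0]
grip_width: 0.6
t 16.57 tcp fore/across [-41.7  30.6] z 117.7 force f/r/z [0.1 0.6 0. ]
w13 cyl n 1941 fore/across [39.1 33.2] rms 0.36
time: 17.28
tool_pos: [367.6, -58.1, 238.1]
tcp_rot: [1.414, 1.568, -0.233]
contact_force: [-0.0, 0.2, 0.7]
grip_width: 0.1
time: 17.7
tool_pos: [377.9, 65.5, 238.4]
tcp_rot: [2.256, 1.567, 0.613]
contact_force: [-0.3, -0.5, 1.1]
grip_width: 0.4
t 17.7 tcp fore/across [-159.2  -92.4] z 238.4 force f/r/z [-0.3  0.5  1.1]
w14 cyl n 945 fore/across [37.6 34.9] rms 0.55
top lever 72 [35.6 33.8] r 16.7 mean [34.9 33.8]
tumbler [343.5, 225.0] [ 574.31015052 -199.87047015    0.        ]
jar [298.2, 168.8] [779.35428307 -48.52175674   0.        ]
tawa [435.2, 218.2] [ 590.94539063 -518.539607      0.        ]
organiser_drawer0_handle [121.2, 241.2] [534.9437211  573.22853971   0.        ]
```

View pics/t14.png

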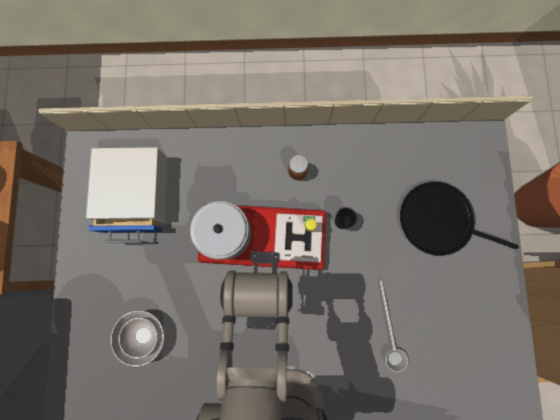

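View pics/w14.png

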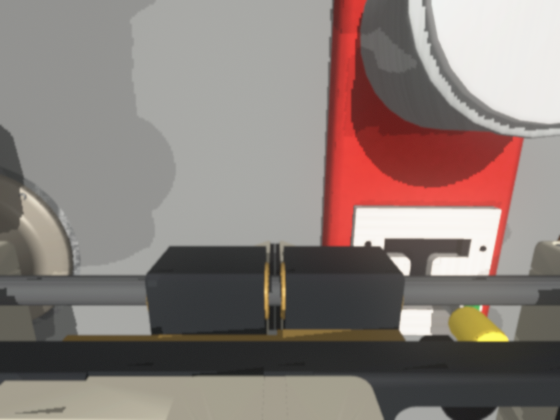

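```bash
python3 -c "
from h import *
st();print(bot.close_job())"
```

```text
t 18.0 tcp fore/across [-159.5  -87.7] z 237.8 force f/r/z [-0.5  0.1 -0.3]
the job is handed in; nothing more can be done
None
```

The yellow lever is home in the third slot, against its rubber stop, and the job was handed in at 18.0 s with the robot touching nothing.

**Moves:** With the fingers shut and pointing down, I pushed the lever forward from behind to the crossbar (fore about 0). I then pushed it right across the bar to across about +32 mm, and finally forward into the third slot. The push readings I took were about 1 to 4.3 N. None of my fits showed the lever in the first or fourth slot; I did not measure it all through the crossing, but the TCP and force readings showed a steady slide.

**Stop:** At the end the push force rose from about 2 N to about 4 N over the last 2 mm, which is what the rubber stop should give.

**Last checks:**
- **Lever place:** The top camera put the lever at fore +35.6 mm, across +33.8 mm. The wrist camera read 37 to 39 mm fore, 33 to 35 mm across. The views differ by up to about 3.5 mm; calibration is good to about 2 mm, and the later wrist fits were rougher.
- **Tumbler and jar:** These stand where they were, within the detector's spread. The tumbler read about 7 mm off and the jar about 17 mm off in y, but both look unmoved in the top pictures.
- **Tawa and organiser:** I had no earlier measurement of these, so I compared the first and last top pictures by eye, and they look the same.

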